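# Slide the pepper mill home into its dock

## Task

Push the tall pepper mill across the worktop, low on its body so that it slides on its foot without tipping, into the open mouth of the low wooden U-shaped dock until it stands fully home against the dock's back rail, and leave it standing there. Only push it: do not lift or carry it. Leave the short salt mill, the sugar bowl and the teacup where they are.

Things in the scene. Friction and masses are not known exactly. Their poses are not given: they have to be found in the camera images.
- pepper_mill: tall turned wooden mill, loose, 229 mm tall, about 0.35 kg, round about its z axis. Foot: plain cylinder 64 mm across, from the worktop to 36 mm height; above it a slim waist (34 mm across at 100 mm), head 44 mm, small steel ball. Origin: centre of its underside. Pushed on the foot below about 25 mm it slides; pushed on waist or head it topples. It starts left (+y) of the dock
- pepper_mill_foot (a point): centre of the pepper mill's foot, on its axis, 18 mm above its underside
- dock: low U of pale wood, fixed, no floor: back rail and two side rails, 30 mm high, 12 mm thick. Origin: on the worktop, where the axis of the pepper mill stands when fully home. The mouth opens to the dock's own +y (to the robot's left, within 0.25 rad). Inner faces in its frame: back rail y = -32 mm, side rails x = -40 and +40 mm (80 mm clear)
- dock_mouth (a point): middle of the dock's mouth, on the worktop, 20 mm from the dock's origin along its own +y, where the flared ends of the side rails (mouth about 100 mm wide there) stop; a mill that is home sticks 12 mm out past it
- salt_mill: bystander: the short salt mill of the same wood and shape, loose, 139 mm tall, foot 52 mm in diameter, to the right of the dock; origin at the centre of its underside
- sugar_bowl: bystander: small open white bowl, 67 mm in diameter, 40 mm high, loose, beyond the path of the mill; origin at the centre of its underside
- teacup: bystander: white cup with a handle, 91 x 122 x 72 mm, loose, to the right of the dock and nearer the robot; origin at the centre of its underside
Not all that is in view belongs to the job. Of the things that look like the dock, take the one that is farthest to the robot's right at the start.

How it is judged:
On the way:
1. the pepper mill slides upright on its foot, pushed by the fingers (distance of pepper_mill from where it was at the start of the episode above 0.03 m and contact force between the fingers and pepper_mill above 0.1 N and angle between pepper_mill's own z axis and vertical below 0.1 rad), for 0.1 s.
At the end, for the whole second after the job is handed in: The pepper mill stands upright and at rest on the worktop between the dock's side rails, within 6 mm of touching the back rail (y of pepper_mill in the frame of dock between -0.006 and 0.006 m and x of pepper_mill in the frame of dock between -0.011 and 0.011 m and height (world z) of pepper_mill below 0.004 m and angle between pepper_mill's own z axis and vertical below 0.05 rad and linear speed of pepper_mill below 0.01 m/s).
It fails at once if the pepper mill is tipped by more than 0.2 rad (11 degrees) (angle between pepper_mill's own z axis and vertical above 0.2 rad).
It fails at once if the pepper mill is lifted more than 8 mm off the worktop (height (world z) of pepper_mill above 0.008 m).
It fails at once if the salt mill is moved more than 15 mm (distance of salt_mill from where it was at the start of the episode above 0.015 m).
It fails at once if the sugar bowl is moved more than 15 mm (distance of sugar_bowl from where it was at the start of the episode above 0.015 m).
It fails at once if the teacup is moved more than 15 mm (distance of teacup from where it was at the start of the episode above 0.015 m).
It also fails if it takes over 58 s, if anything falls off the work surface, if the arm or the gripper's body presses on something with over 40 N, if the wrist force passes 120 N, or if a joint passes its speed limit or range.

## Robot

A 6-joint arm with a two-finger parallel gripper is mounted at the origin on a cart in front of the work surface, level with it; the furniture and walls round the work are solid. World frame = base frame: x ahead of the robot, y to its left, z up, the work surface at z = 0. Lengths are in m, angles in rad, forces in N, time in s.
With the tool pointing down it reaches from about 0.35 to 0.775 m from the base axis. Payload 7.3 kg.
Tool frame: the origin (TCP) lies at the very end of the fingers, on their centre line; the grasp point (between the pads) lies 19 mm behind it; z points along the fingers, y is the line along which they close (so a half turn about z gives the same grasp; the last joint's range is limited). The gripper opens to 92 mm and grips with 3 to 60 N. Pads are 19 mm wide; open, the fingers measure 130 mm over their backs; the gripper's body (75 mm by 190 mm) begins 47 mm behind the grasp point.
Start: joints at [-1.265, 0.342, 1.524, -0, 1.275, -0.146], TCP at [0.229, -0.472, 0.227] pointing down, gripper open.
Joint ranges: [-2.53, 2.53], [-0.77, 2.02], [0.04, 2.7], [-1, 4.14], [0.28, 2.66], [-3.11, 3.11]. Speed limits (rad/s): [2.57, 2.57, 3.14, 3.14, 3.14, 3.14].

## Interface

Orientations are given as [roll, pitch, yaw] about the fixed x, y, z axes, in that order (R = Rz(yaw) Ry(pitch) Rx(roll)).
In Python, from cell import robot gives the robot as it stands.
- The arm moves only by the tool apply_moves, never from a script. Its argument "rows" is a list of rows, each an object with "xyz": the shift along the tool's x, y, z in mm, a list of three; "turn": the turn about the tool's z in rad. A call has 1 to 10 rows; each row shifts and turns the commanded pose from where the row before left it, along the tool's axes as they then stand; what a row does not reach is not made up. A row lasts 1/8 s, in which the tool goes at most 62.5 mm and 10.7 degrees, less where a joint would pass 70% of its speed; a pose out of reach is approached as far as the arm can. A call with a gripper value outside its range is refused whole. "gripper" is the opening, from 0 (shut) to 1 (fully open), set as the call begins (left out, the last holds). The fingers move at their own pace and stop on an object; "newtons" is the grip in N (left out, the last holds). Time passes only in rows, so rows that do not move let the fingers close. It gives the time, the measured TCP pose, the force and the opening at its end, in the units of the state.
- robot.observe(): the state, without advancing time (a new reading comes with each control period).
- robot.read_camera(name): name is "scene" or "top" or "wrist"; returns a dict with "frame" (400x640x3 uint8, blue, green, red), "mtx" (3x3 intrinsics, pixels), "R" (3x3) and "t" (3): a world point X has camera coordinates R X + t; the wrist camera has in their place "T_tool_cam" (4x4, takes a point from camera to tool coordinates, whose origin is the TCP and whose axes are the flange's). Camera axes: x right, y down, z forward; pixel columns grow to the right and rows downward; lengths in m; the calibration is good to about 2 mm. The wrist camera is an equidistant fisheye: a pixel r from the principal point sees the ray r / f radians off the axis. A picture is of the moment at which its call begins: read the wrist's pose just before it. There is no depth.
- robot.hand_in(): hands the job in, once; it reports no verdict.
The state is a dict: "time": time; "qpos": joint angles; "qvel": joint speeds; "joint_efforts": joint torques, N m; "tool_pos": TCP position; "tool_rot": TCP orientation; "contact_force": force on the tool from outside, world axes, zero at the start; "torque": the same for the moment, N m; "opening": finger opening in m.
Only numpy, scipy, OpenCV 4.12 (cv2) and the standard library are available. Lean on these libraries where they do the work, as an engineer would, in place of code of your own. Each camera call takes 0.05 s, during which the arm holds its last target. There are 200 camera calls.

## Working session

There is one attempt and no reset: what is moved stays moved. The work goes in short steps, Python scripts to look and compute and a tool call to move; the robot and the scene stay as the last step left them, time stands still between calls to the robot, and variables do not carry over. Pictures are saved under pics/ and viewed, on a budget of 10 in all, crops included, one or two more only if the job needs it, and the job is handed in when it is done.

Besides the shell and the picture viewer there is one more tool, called after ">>>" as name([rows], argument=value, ...), one row to a line, values as JSON. apply_moves: Moves the arm, as the interface text tells. Its arguments: {"type":"object","properties":{"rows":{"type":"array"},"gripper":{"type":"number"},"newtons":{"type":"number"}},"required":["rows"]}

```bash
mkdir -p pics; python3 - <<'E'
from cell import robot
import cv2,pickle
d={}
for n in("top","scene"):
    c=robot.read_camera(n); d[n]=c; cv2.imwrite(f"pics/{n}0.png",c["frame"])
    print(n,c["mtx"].tolist(),c["R"].round(4).tolist(),c["t"].round(4).tolist())
pickle.dump(d,open("c0.pkl","wb"))
s=robot.observe();print(s)
E
```

```text
top [[386.3892337124816, 0.0, 317.545096780667], [0.0, 386.3892337124816, 198.65920216422606], [0.0, 0.0, 1.0]] [[-0.0077, -0.9994, 0.0326], [-0.9955, 0.0046, -0.0944], [0.0942, -0.0331, -0.995]] [-0.0625, 0.5007, 1.1019]
scene [[456.8763511761463, 0.0, 319.554277263261], [0.0, 456.8763511761463, 206.0684940594075], [0.0, 0.0, 1.0]] [[0.5824, -0.8126, 0.0198], [-0.3829, -0.2958, -0.8751], [0.717, 0.5021, -0.4835]] [-0.3385, 0.2312, 0.9557]
{'time': 0.1, 'qpos': array([-1.26501384e+00,  3.42632939e-01,  1.52486474e+00, -2.09797308e-05,
        1.27539351e+00, -1.46049756e-01]), 'qvel': array([ 0.00012784, -0.00245687, -0.00180063, -0.00014841, -0.00127526,
        0.00082213]), 'joint_efforts': array([ 1.42782916e-03, -4.32006097e+01, -2.44694316e+01,  7.19179655e-02,
        5.26248990e-02, -6.75071715e-05]), 'tool_pos': array([ 0.22911123, -0.47199635,  0.2261447 ]), 'tool_rot': array([-3.14030502e+00, -1.69127774e-04,  4.51838258e-01]), 'contact_force': array([-0.32397148,  0.07092755, -0.42634827]), 'torque': array([-0.01521345,  0.02305513, -0.02909223]), 'opening': 0.09162983658450922}
```

View pics/top0.png

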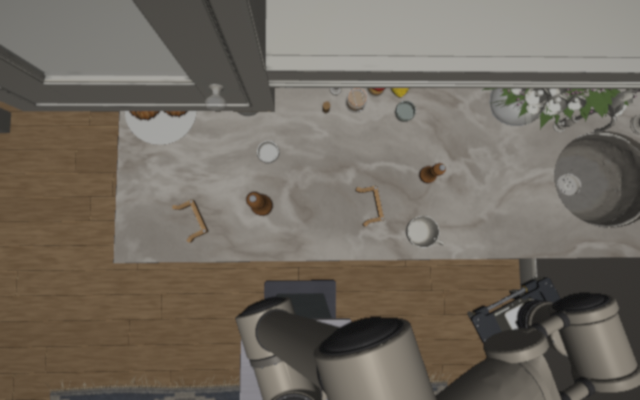

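View pics/scene0.png

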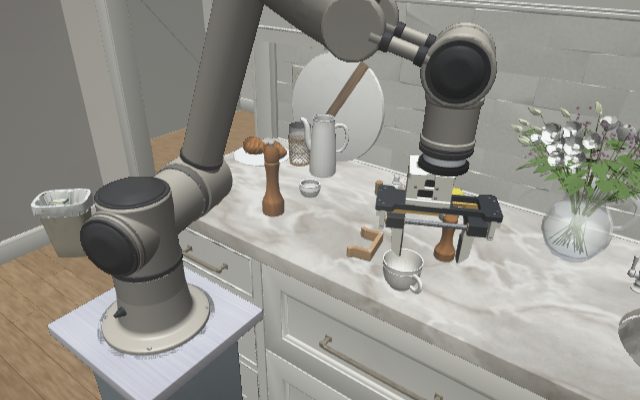

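Top view: two U-docks, one at pixel (190,220) and one at (370,206). The robot's right is image right, so the one at (370,206) is meant; it lies right of the pepper mill (260,204) and left of the salt mill (432,173). The teacup is at (422,231) and the sugar bowl at (268,153). I'll confirm this in an enlarged crop and measure.

```bash
cat > h.py <<'E'
import numpy as np,cv2
def ray(c,px,z):
    px=np.atleast_2d(np.array(px,float)); v=np.c_[px,np.ones(len(px))]@np.linalg.inv(c["mtx"]).T@c["R"]
    o=-c["R"].T@c["t"]; s=(z-o[2])/v[:,2]; return o+s[:,None]*v
def proj(c,X):
    q=np.atleast_2d(X)@c["R"].T+c["t"]; p=q@c["mtx"].T; return p[:,:2]/p[:,2:]
def wood(f):
    h=cv2.cvtColor(f,cv2.COLOR_BGR2HSV); return cv2.inRange(h,(4,75,40),(22,255,255))
E
python3 - <<'E'
import pickle,cv2,numpy as np
from h import *
d=pickle.load(open("c0.pkl","rb"))
c=d["top"];f=c["frame"];m=wood(f)
n,l,s,ce=cv2.connectedComponentsWithStats(m[:262])
for i in range(1,n):
    if s[i,4]>40: print(i,s[i],ce[i].round(1), ray(c,ce[i],.03).round(3))
    
x0,y0,x1,y1=230,130,450,260
a=cv2.resize(f[y0:y1,x0:x1],None,fx=3.6,fy=3.6,interpolation=cv2.INTER_CUBIC)
cv2.imwrite("pics/crop.png",a)
E
```

```text
3 [369  88  16   7  68] [375.6  90.9] [[ 0.823 -0.242  0.03 ]]
6 [    0   102   119   160 17240] [ 57.7 186.2] [[0.539 0.675 0.03 ]]
7 [323 102   7  10  55] [325.8 106.4] [[ 0.775 -0.092  0.03 ]]
8 [131 111  27   8 164] [144.1 113.9] [[0.751 0.439 0.03 ]]
9 [166 111  19   5  71] [175.4 112.5] [[0.755 0.349 0.03 ]]
10 [420 163  25  20 290] [430.2 173.1] [[ 0.574 -0.398  0.03 ]]
11 [356 187  27  39 262] [372.6 203.5] [[ 0.485 -0.226  0.03 ]]
12 [247 192  25  23 387] [259.8 203.6] [[0.486 0.101 0.03 ]]
13 [172 201  35  41 303] [193. 218.] [[0.446 0.291 0.03 ]]
14 [339 259 180   3 281] [445.2 260.6] [[ 0.318 -0.433  0.03 ]]
```

View pics/crop.png

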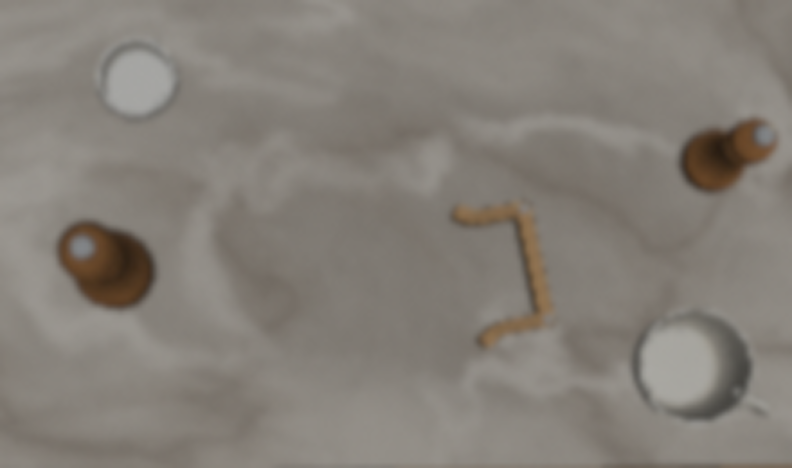

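The crop confirms the dock at crop (520,270): its mouth opens left towards the mill, with the back rail at right. The moves keep the tool vertical, so I need to know how the gripper body clears the tall mill. I'll measure the poses and inspect the gripper.

```bash
python3 - <<'E'
import pickle,cv2,numpy as np
from h import *
from cell import robot
from scipy.spatial.transform import Rotation as Ro
d=pickle.load(open("c0.pkl","rb"))
c=d["top"];f=c["frame"]
k=4
def pts(x0,y0,x1,y1):
    a=cv2.resize(f[y0:y1,x0:x1],None,fx=k,fy=k,interpolation=cv2.INTER_CUBIC)
    m=wood(a);n,l,s,_=cv2.connectedComponentsWithStats(m);i=1+np.argmax(s[1:,4])
    v,u=np.nonzero(l==i); return np.c_[(u+.5)/k-.5+x0,(v+.5)/k-.5+y0]
p=pts(345,178,392,236)
X=ray(c,p,.03)[:,:2]
r=cv2.minAreaRect(X.astype(np.float32)); print("dock rect",r,cv2.boxPoints(r).round(4).tolist())
# back rail centreline
a=np.array([527,207])/3.6+[230,130]; b=np.array([546,318])/3.6+[230,130]
print("back outer corners",ray(c,[a,b],.03).round(4).tolist())
tips=np.array([[457,214],[484,341]])/3.6+[230,130]; print("tips",ray(c,tips,.03).round(4).tolist())
q=pts(235,180,285,228)
h=ray(c,q,.036)[:,:2]
print("mill foot extents: minx",h[:,0].min(),"miny",h[:,1].min())
print("ball",ray(c,np.array([81,246])/3.6+[230,130],.222))
for nm,px,z in(("salt",(711,161),.02),("bowl",(138,80),.03),("cup",(692,364),.06)): print(nm,ray(c,np.array(px)/3.6+[230,130],z).round(3))
c=d["scene"];s=robot.observe();R=Ro.from_euler("xyz",s["tool_rot"]).as_matrix();t=s["tool_pos"]
g=cv2.resize(c["frame"][140:300,340:530],None,fx=4,fy=4,interpolation=cv2.INTER_CUBIC)
def P(x): return tuple(int(v) for v in ((proj(c,t+R@np.array(x))[0]-[340,140])*4))
for z,col in((0,(0,0,255)),(-.066,(0,255,0)),(-.1,(255,0,0))):
    bx=[(-.0375,-.095,z),(.0375,-.095,z),(.0375,.095,z),(-.0375,.095,z)] if z else [(-.0095,-.065,0),(.0095,-.065,0),(.0095,.065,0),(-.0095,.065,0)]
    for i in range(4): cv2.line(g,P(bx[i]),P(bx[(i+1)%4]),col,1)
cv2.putText(g,"+x",P((.05,0,-.066)),0,.6,(0,255,255),2);cv2.putText(g,"+y",P((0,.11,-.066)),0,.6,(0,255,255),2)
w=robot.read_camera("wrist");cv2.imwrite("pics/w0.png",w["frame"]);print(w["T_tool_cam"].round(3).tolist(),w["mtx"].tolist())
cv2.imwrite("pics/g.png",g)
both=np.zeros((600,800,3),np.uint8)
E
```

```text
dock rect ((0.48182836174964905, -0.2170478105545044), (0.11447881907224655, 0.06269998848438263), 10.889422416687012) [[0.4196999967098236, -0.19709999859333038], [0.43149998784065247, -0.25859999656677246], [0.5440000295639038, -0.2370000034570694], [0.5321000218391418, -0.1754000037908554]]
back outer corners [[0.5318, -0.2379, 0.03], [0.4416, -0.2513, 0.03]]
tips [[0.5263, -0.1807, 0.03], [0.4234, -0.2007, 0.03]]
mill foot extents: minx 0.454033515714171 miny 0.06677716115880895
ball [[0.48311871 0.09646853 0.222     ]]
salt [[ 0.571 -0.393  0.02 ]]
bowl [[0.637 0.077 0.03 ]]
cup [[ 0.403 -0.36   0.06 ]]
[[-0.001, -0.969, -0.247, 0.066], [1.0, -0.001, 0.0, -0.001], [-0.001, -0.247, 0.969, -0.157], [0.0, 0.0, 0.0, 1.0]] [[309.70691628693146, 0.0, 313.6615061916458], [0.0, 309.70691628693146, 203.54508248115982], [0.0, 0.0, 1.0]]
```

View pics/g.png

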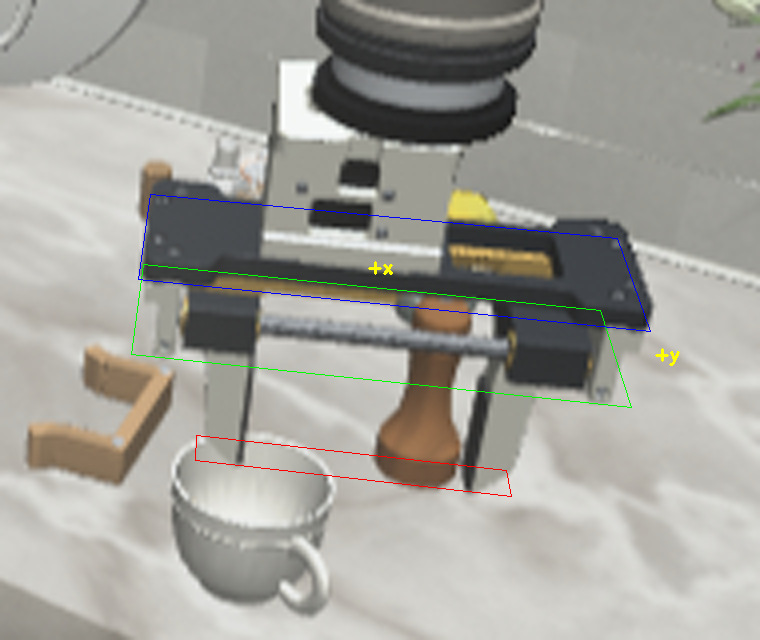

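View pics/w0.png

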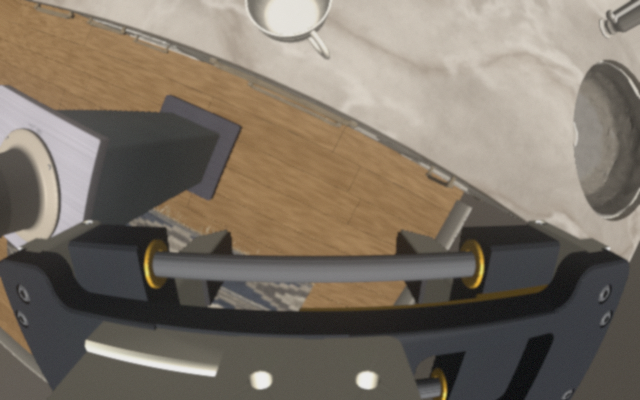

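The gripper picture shows that a vertical tool can't push the foot. The rod and frame stick out about 30 mm or more at 70 mm height, and would hit the waist before the fingers reach the foot. The tool has to lean with its fingertips leading towards -y. I'll test, out in the open, whether overreaching towards -y leaves such a lean, since the rows carry on from the reached pose.

>>> apply_moves([
  {"xyz": [-30, 20, 0], "turn": 0},
  {"xyz": [-30, 20, 0], "turn": 0},
  {"xyz": [-30, 20, 0], "turn": 0},
  {"xyz": [-30, 20, 0], "turn": 0},
  {"xyz": [-30, 20, 0], "turn": 0},
  {"xyz": [-30, 20, 0], "turn": 0},
])

```text
time: 0.9
tool_pos: [0.119, -0.6596, 0.2263]
tool_rot: [-3.141, -0.0, 0.452]
contact_force: [0.2, -0.5, -0.3]
opening: 0.0921
```

>>> apply_moves([
  {"xyz": [-22, 45, 0], "turn": 0},
  {"xyz": [-22, 45, 0], "turn": 0},
  {"xyz": [-22, 45, 0], "turn": 0},
  {"xyz": [-22, 45, 0], "turn": 0},
  {"xyz": [-22, 45, 0], "turn": 0},
])

```text
time: 1.52
tool_pos: [0.1122, -0.8427, 0.2043]
tool_rot: [3.103, 0.012, 0.452]
contact_force: [-0.9, 2.2, 2.0]
opening: 0.0923
```

The lean appears, with the tips leading to -y (0.04 rad). I'll continue.

>>> apply_moves([
  {"xyz": [-20, 40, 0], "turn": 0},
  {"xyz": [-20, 40, 0], "turn": 0},
  {"xyz": [-20, 40, 0], "turn": 0},
  {"xyz": [-20, 40, 0], "turn": 0},
])

```text
time: 2.02
tool_pos: [0.0949, -0.8917, 0.1812]
tool_rot: [2.991, 0.051, 0.448]
contact_force: [-0.4, -0.5, -0.7]
opening: 0.0916
```

>>> apply_moves([
  {"xyz": [-20, 40, -5], "turn": 0},
  {"xyz": [-20, 40, -5], "turn": 0},
  {"xyz": [-20, 40, -5], "turn": 0},
  {"xyz": [-20, 40, -5], "turn": 0},
  {"xyz": [-20, 40, -5], "turn": 0},
])

```text
time: 2.65
tool_pos: [0.0762, -0.9375, 0.1988]
tool_rot: [2.851, 0.103, 0.436]
contact_force: [0.2, 0.3, 0.8]
opening: 0.0916
```

```bash
python3 - <<'E'
from cell import robot
from scipy.spatial.transform import Rotation as Ro
s=robot.observe();R=Ro.from_euler("xyz",s["tool_rot"]).as_matrix();print(R.round(3),s["qpos"].round(3),s["tool_pos"],s["time"])
E
```

```text
[[ 0.902  0.431  0.032]
 [ 0.42  -0.856 -0.301]
 [-0.103  0.285 -0.953]] [-1.583  1.182  0.037  0.036  1.617 -0.456] [ 0.07617828 -0.93752732  0.19883231] 2.65
```

The lean is now 0.31 rad towards (0.1, -0.99), which is enough. I'll retreat from the joint limit and turn so that the tool y axis is level and the -x side leads, keeping the camera behind.

>>> apply_moves([
  {"xyz": [12, -24, -26], "turn": 0},
  {"xyz": [12, -24, -26], "turn": 0},
  {"xyz": [12, -24, -26], "turn": 0},
  {"xyz": [0, 0, 0], "turn": -0.175},
  {"xyz": [0, 0, 0], "turn": -0.175},
  {"xyz": [0, 0, 0], "turn": -0.175},
  {"xyz": [0, 0, 0], "turn": -0.175},
  {"xyz": [0, 0, 0], "turn": -0.175},
  {"xyz": [0, 0, 0], "turn": -0.175},
  {"xyz": [0, 0, 0], "turn": -0.175},
], gripper=0.42)

```text
time: 3.9
tool_pos: [0.0753, -0.8471, 0.2462]
tool_rot: [-3.14, 0.307, 1.682]
contact_force: [-0.1, 0.4, 0.4]
opening: 0.0386
```

```bash
cat > go.py <<'E'
import sys,numpy as np
from cell import robot
from scipy.spatial.transform import Rotation as Ro
s=robot.observe();R=Ro.from_euler("xyz",s["tool_rot"]).as_matrix();p=s["tool_pos"].copy()
print(R.round(3).tolist(),s["qpos"].round(3),p.round(4),s["opening"].round(4),s["time"])
for a in sys.argv[1:]:
    w=np.array(eval(a));d=R.T@(w-p);print(a,(d*1000).round(0),"dist",np.linalg.norm(d).round(3));p=w
E
python3 go.py "[.45,-.45,.3]" "[.485,.22,.3]" "[.485,.22,.012]"
```

```text
Traceback (most recent call last):
  File "go.py", line 5, in <module>
    print(R.round(3).tolist(),s["qpos"].round(3),p.round(4),s["opening"].round(4),s["time"])
                                                            ^^^^^^^^^^^^^^^^^^
AttributeError: 'float' object has no attribute 'round'
```

```bash
sed -i 's/s\["opening"\].round(4)/s["opening"]/' go.py; python3 go.py "[.45,-.45,.3]" "[.485,.22,.3]" "[.485,.22,.012]"
```

```text
[[-0.106, 0.994, 0.032], [0.947, 0.111, -0.301], [-0.302, -0.002, -0.953]] [-1.586  0.815  0.687  0.038  1.334 -1.7  ] [ 0.0753 -0.8471  0.2462] 0.03861861139564133 3.9
[.45,-.45,.3] [ 320.  416. -159.] dist 0.549
[.485,.22,.3] [ 631.  109. -200.] dist 0.671
[.485,.22,.012] [ 87.   0. 275.] dist 0.288
```

>>> apply_moves([
  {"xyz": [0, 0, -40], "turn": 0},
  {"xyz": [32, 42, -12], "turn": 0},
  {"xyz": [32, 42, -12], "turn": 0},
  {"xyz": [32, 42, -12], "turn": 0},
  {"xyz": [32, 42, -12], "turn": 0},
  {"xyz": [32, 42, -12], "turn": 0},
  {"xyz": [32, 42, -12], "turn": 0},
  {"xyz": [32, 42, -12], "turn": 0},
  {"xyz": [32, 42, -12], "turn": 0},
  {"xyz": [32, 42, -12], "turn": 0},
])

```text
time: 5.15
tool_pos: [0.4189, -0.4885, 0.3011]
tool_rot: [3.14, 0.308, 1.676]
contact_force: [0.2, -0.3, 0.4]
opening: 0.0387
```

>>> apply_moves([
  {"xyz": [32, 42, -12], "turn": 0},
  {"xyz": [45, 8, -15], "turn": 0},
  {"xyz": [45, 8, -15], "turn": 0},
  {"xyz": [45, 8, -15], "turn": 0},
  {"xyz": [45, 8, -15], "turn": 0},
  {"xyz": [45, 8, -15], "turn": 0},
  {"xyz": [45, 8, -15], "turn": 0},
])

```text
time: 6.02
tool_pos: [0.4738, -0.1617, 0.3073]
tool_rot: [3.139, 0.307, 1.676]
contact_force: [0.6, -0.5, -0.5]
opening: 0.0385
```

```bash
python3 go.py "[.485,.22,.3]" "[.485,.22,.012]"
```

```text
[[-0.1, 0.994, 0.034], [0.948, 0.106, -0.3], [-0.302, 0.003, -0.953]] [-0.307  0.189  1.551 -0.291  1.285 -0.346] [ 0.4738 -0.1617  0.3073] 0.038542789715737366 6.025
[.485,.22,.3] [ 363.   51. -107.] dist 0.382
[.485,.22,.012] [ 87.  -1. 275.] dist 0.288
```

>>> apply_moves([
  {"xyz": [42, 6, -12], "turn": 0},
  {"xyz": [42, 6, -12], "turn": 0},
  {"xyz": [42, 6, -12], "turn": 0},
  {"xyz": [42, 6, -12], "turn": 0},
  {"xyz": [42, 6, -12], "turn": 0},
  {"xyz": [42, 6, -12], "turn": 0},
  {"xyz": [42, 6, -13], "turn": 0},
  {"xyz": [42, 6, -14], "turn": 0},
])

```text
time: 7.02
tool_pos: [0.4846, 0.1918, 0.3004]
tool_rot: [3.139, 0.305, 1.676]
contact_force: [0.5, -0.1, 1.0]
opening: 0.0387
```

>>> apply_moves([
  {"xyz": [11, 0, 34], "turn": 0},
  {"xyz": [11, 0, 34], "turn": 0},
  {"xyz": [11, 0, 34], "turn": 0},
  {"xyz": [11, 0, 34], "turn": 0},
  {"xyz": [11, 0, 34], "turn": 0},
])

```text
time: 7.65
tool_pos: [0.4848, 0.1918, 0.1206]
tool_rot: [3.139, 0.305, 1.676]
contact_force: [0.4, -0.3, 0.2]
opening: 0.0388
```

```bash
python3 go.py "[.485,.19,.02]" ; python3 - <<'E'
from cell import robot
import cv2
c=robot.read_camera("scene");cv2.imwrite("pics/s1.png",cv2.resize(c["frame"][60:300,180:560],None,fx=2,fy=2))
E
```

```text
[[-0.1, 0.994, 0.034], [0.949, 0.106, -0.298], [-0.3, 0.003, -0.954]] [ 0.405  0.517  1.607 -0.323  1.129  0.456] [0.4848 0.1918 0.1206] 0.03883656288137307 7.65
[.485,.19,.02] [28. -0. 97.] dist 0.101
```

View pics/s1.png

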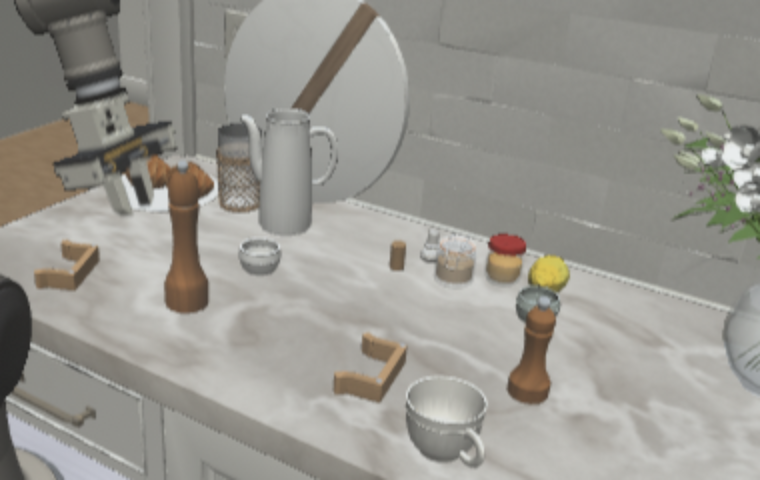

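The gripper hangs leaned behind the mill (foot at crop (186,300)), and nothing is disturbed. I'll lower it to foot height, then check the mill with both cameras.

>>> apply_moves([
  {"xyz": [8, 0, 26], "turn": 0},
  {"xyz": [8, 0, 26], "turn": 0},
  {"xyz": [8, 0, 26], "turn": 0},
  {"xyz": [5, 0, 15], "turn": 0},
  {"xyz": [3, 0, 11], "turn": 0},
  {"xyz": [0, 0, 0], "turn": 0},
])

```text
time: 8.45
tool_pos: [0.4844, 0.1906, 0.0122]
tool_rot: [-3.141, 0.306, 1.676]
contact_force: [0.0, -0.3, 0.1]
opening: 0.0384
```

```bash
cat > mill.py <<'E'
# mill axis foot position from both cameras: centre of foot's side silhouette rows
import numpy as np,cv2
from h import *
from cell import robot
from scipy.optimize import least_squares
def foot(c,guess):
    f=c["frame"];m=wood(f);g=proj(c,np.r_[guess,.018])[0]
    n,l,s,_=cv2.connectedComponentsWithStats(m)
    i=l[int(round(g[1])),int(round(g[0]))]
    return (l==i),g
def model(c,xy):
    a=np.linspace(0,6.283,60,endpoint=False)
    P=np.vstack([np.c_[xy[0]+.032*np.cos(a),xy[1]+.032*np.sin(a),np.full(60,z)] for z in(0.,.036)])
    return proj(c,P)
if __name__=="__main__":
    import sys
    guess=np.array(eval(sys.argv[1]));S=robot.read_camera("scene");T=robot.read_camera("top")
    ms,gs=foot(S,guess);mt,gt=foot(T,guess)
    # scene: left/right edges of foot at row of foot mid, lowest row
    r=int(round(gs[1]));u=[np.nonzero(ms[k])[0] for k in range(r-1,r+2)];u=[x for x in u if len(x)]
    print("scene mid col",np.mean([(x.min()+x.max())/2 for x in u]),"pred",gs[0],"width",[np.ptp(x) for x in u],"low row",np.nonzero(ms)[0].max(),"pred",model(S,guess)[:,1].max())
    v,w=np.nonzero(mt);M=model(T,guess)
    print("top max col,row",w.max(),v.max(),"pred",M.max(0)-.5,"min col",w.min(),M[:,0].min())
    cv2.imwrite("pics/t_%d.png"%int(robot.observe()["time"]*100),T["frame"]);cv2.imwrite("pics/s_%d.png"%int(robot.observe()["time"]*100),S["frame"])
E
python3 mill.py "[.486,.0995]"; python3 go.py "[.483,.14,.012]"
```

```text
scene mid col 272.5 pred 273.39224584778265 width [np.int64(19), np.int64(19), np.int64(19)] low row 215 pred 216.79860817952672
top max col,row 271 214 pred [271.93248043 214.8088373 ] min col 246 248.98096728294968
[[-0.1, 0.994, 0.033], [0.948, 0.105, -0.299], [-0.301, 0.001, -0.954]] [ 0.404  0.672  1.691 -0.375  0.905  0.55 ] [0.4849 0.1909 0.013 ] 0.038471759824284614 8.55
[.483,.14,.012] [-48.  -7.  16.] dist 0.051
```

Both views agree with mill ≈ (0.487, 0.101). The fingers need about -7.5 mm in tool y to be centred. I'll approach, then push gently.

>>> apply_moves([
  {"xyz": [-8, -3, 2.6], "turn": 0},
  {"xyz": [-8, -3, 2.6], "turn": 0},
  {"xyz": [-8, -2, 2.6], "turn": 0},
  {"xyz": [-8, -2, 2.6], "turn": 0},
  {"xyz": [-8, -2, 2.6], "turn": 0},
  {"xyz": [-4, -0.5, 1.2], "turn": 0},
  {"xyz": [-4, -0.5, 1.2], "turn": 0},
  {"xyz": [-4, -0.5, 1.2], "turn": 0},
  {"xyz": [-4, -0.5, 1.2], "turn": 0},
  {"xyz": [-4, -0.5, 1.2], "turn": 0},
])

```text
time: 9.8
tool_pos: [0.4769, 0.1266, 0.0123]
tool_rot: [3.141, 0.305, 1.676]
contact_force: [1.4, -0.2, 0.0]
opening: 0.0384
```

```bash
python3 mill.py "[.486,.093]"; python3 go.py; python3 -c "
import cv2,glob
f=sorted(glob.glob('pics/s_*.png'),key=lambda s:int(s[7:-4]))[-1];a=cv2.imread(f);cv2.imwrite('pics/v2.png',cv2.resize(a[90:250,190:350],None,fx=3.7,fy=3.7,interpolation=2))"
```

```text
scene mid col 273.6666666666667 pred 275.0780031380792 width [np.int64(19), np.int64(20), np.int64(19)] low row 216 pred 217.489127992599
top max col,row 274 215 pred [274.131867   214.79565071] min col 249 251.26024454016965
[[-0.1, 0.994, 0.032], [0.948, 0.105, -0.299], [-0.301, 0.0, -0.954]] [ 0.295  0.627  1.8   -0.417  0.819  0.492] [0.4767 0.1262 0.0123] 0.03873062967969654 9.9
```

View pics/v2.png

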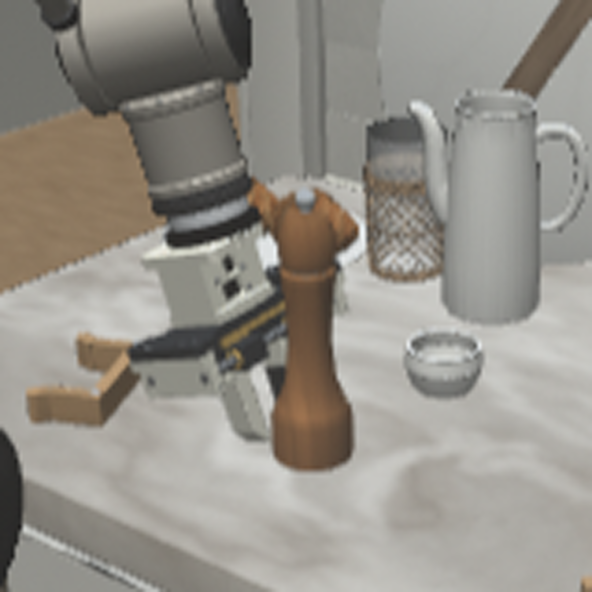

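The mill has moved about 7 mm and is upright, with the fingertips on its foot and the frame behind the waist. I'll keep pushing.

>>> apply_moves([
  {"xyz": [-6, -0.8, 1.9], "turn": 0},
  {"xyz": [-6, -0.8, 1.9], "turn": 0},
  {"xyz": [-7, -0.9, 2.2], "turn": 0},
  {"xyz": [-8, -1, 2.5], "turn": 0},
  {"xyz": [-8, -1, 2.5], "turn": 0},
  {"xyz": [-8, -1, 2.5], "turn": 0},
  {"xyz": [-6, -0.8, 1.9], "turn": 0},
  {"xyz": [-4, -0.5, 1.2], "turn": 0},
])

```text
time: 10.9
tool_pos: [0.4756, 0.0701, 0.0123]
tool_rot: [3.142, 0.306, 1.676]
contact_force: [0.1, 2.1, -0.7]
opening: 0.0382
```

```bash
python3 mill.py "[.486,.037]"; python3 go.py; python3 -c "
import cv2,glob
from h import *
f=lambda k:sorted(glob.glob(f'pics/{k}_*.png'),key=lambda s:int(s[7:-4]))[-1]
a=cv2.imread(f('s'))[90:290,190:430];b=cv2.imread(f('t'))[140:260,230:470]
cv2.imwrite('pics/v3.png',cv2.resize(cv2.vconcat([a,b]),None,fx=1.8,fy=1.8,interpolation=2))"
```

```text
scene mid col 288.0 pred 289.9483012748001 width [np.int64(20), np.int64(20), np.int64(20)] low row 222 pred 223.58241704177317
top max col,row 293 216 pred [293.04621848 214.68224899] min col 271 270.8604302080097
[[-0.1, 0.994, 0.032], [0.948, 0.105, -0.3], [-0.301, -0.0, -0.954]] [ 0.186  0.601  1.862 -0.453  0.757  0.425] [0.4756 0.0701 0.0124] 0.03852431686754209 11.0
```

View pics/v3.png

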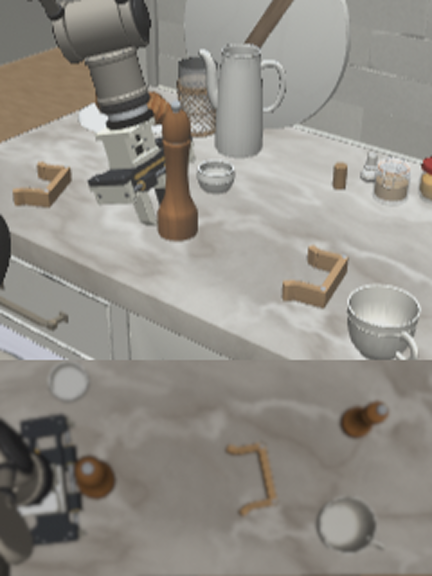

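The push works: the mill is upright at ≈(0.481, 0.037). Next I'll push to about (0.468, -0.12), onto the dock's axis.

>>> apply_moves([
  {"xyz": [-6, -1.2, 1.9], "turn": 0},
  {"xyz": [-8, -1.6, 2.5], "turn": 0},
  {"xyz": [-9, -1.8, 2.85], "turn": 0},
  {"xyz": [-9, -1.8, 2.85], "turn": 0},
  {"xyz": [-9, -1.8, 2.85], "turn": 0},
  {"xyz": [-9, -1.8, 2.85], "turn": 0},
  {"xyz": [-9, -1.8, 2.85], "turn": 0},
  {"xyz": [-9, -1.8, 2.85], "turn": 0},
  {"xyz": [-9, -1.8, 2.85], "turn": 0},
  {"xyz": [-9, -1.8, 2.85], "turn": 0},
])

```text
time: 12.25
tool_pos: [0.4681, -0.0216, 0.0123]
tool_rot: [3.141, 0.306, 1.676]
contact_force: [1.0, 1.7, -0.1]
opening: 0.0386
```

>>> apply_moves([
  {"xyz": [-9, -1.8, 2.85], "turn": 0},
  {"xyz": [-9, -1.8, 2.85], "turn": 0},
  {"xyz": [-9, -1.8, 2.85], "turn": 0},
  {"xyz": [-9, -1.8, 2.85], "turn": 0},
  {"xyz": [-9, -1.8, 2.85], "turn": 0},
  {"xyz": [-7, -1.4, 2.2], "turn": 0},
  {"xyz": [-5, -1, 1.6], "turn": 0},
])

```text
time: 13.12
tool_pos: [0.463, -0.0821, 0.0123]
tool_rot: [3.141, 0.306, 1.676]
contact_force: [0.2, 2.9, 1.1]
opening: 0.0386
```

```bash
python3 mill.py "[.469,-.118]"; python3 go.py; python3 -c "
import cv2,glob
f=lambda k:sorted(glob.glob(f'pics/{k}_*.png'),key=lambda s:int(s[7:-4]))[-1]
a=cv2.imread(f('s'))[120:280,260:460];b=cv2.imread(f('t'))[140:260,270:470]
cv2.imwrite('pics/v4.png',cv2.resize(cv2.vconcat([a,b]),None,fx=2.1,fy=2.1,interpolation=2))"
```

```text
scene mid col 329.1666666666667 pred 331.0889982657139 width [np.int64(22), np.int64(22), np.int64(21)] low row 243 pred 244.7476167340657
top max col,row 347 220 pred [346.47289043 220.09395297] min col 328 324.2049234042932
[[-0.1, 0.995, 0.032], [0.948, 0.105, -0.3], [-0.301, -0.0, -0.954]] [-0.141  0.555  1.975 -0.54   0.605  0.201] [ 0.463  -0.0822  0.0123] 0.038568326176352107 13.225
```

View pics/v4.png

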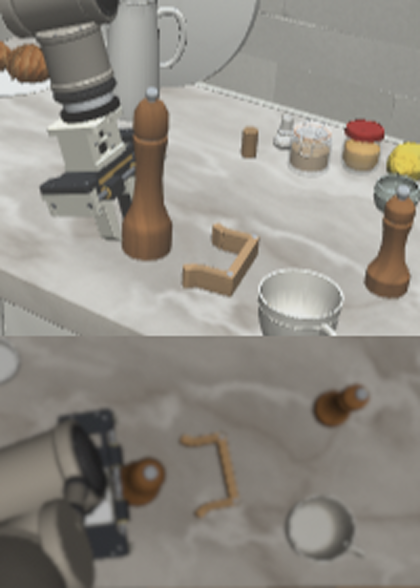

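The mill stands upright on the dock axis, just before the mouth (foot at crop (137,485), mouth centre at (192,476)). I'll push along the dock axis.

>>> apply_moves([
  {"xyz": [-5, 0.1, 1.6], "turn": 0},
  {"xyz": [-7, 0.15, 2.2], "turn": 0},
  {"xyz": [-7, 0.15, 2.2], "turn": 0},
  {"xyz": [-7, 0.15, 2.2], "turn": 0},
  {"xyz": [-7, 0.15, 2.2], "turn": 0},
  {"xyz": [-7, 0.15, 2.2], "turn": 0},
  {"xyz": [-7, 0.15, 2.2], "turn": 0},
  {"xyz": [-7, 0.15, 2.2], "turn": 0},
  {"xyz": [-5, 0.1, 1.6], "turn": 0},
  {"xyz": [-5, 0.1, 1.6], "turn": 0},
])

```text
time: 14.48
tool_pos: [0.4715, -0.1485, 0.0122]
tool_rot: [3.141, 0.306, 1.676]
contact_force: [-0.7, 2.9, -0.4]
opening: 0.0385
```

>>> apply_moves([
  {"xyz": [-3, 0, 0.95], "turn": 0},
  {"xyz": [-3, 0, 0.95], "turn": 0},
  {"xyz": [-3, 0, 0.95], "turn": 0},
])

```text
time: 14.85
tool_pos: [0.4725, -0.1577, 0.0123]
tool_rot: [3.141, 0.306, 1.677]
contact_force: [0.1, 2.1, 0.8]
opening: 0.0386
```

>>> apply_moves([
  {"xyz": [-2, 0, 0.63], "turn": 0},
  {"xyz": [-2, 0, 0.63], "turn": 0},
  {"xyz": [-2, 0, 0.63], "turn": 0},
  {"xyz": [-1, 0, 0.32], "turn": 0},
])

```text
time: 15.35
tool_pos: [0.4733, -0.165, 0.0122]
tool_rot: [3.141, 0.306, 1.676]
contact_force: [-0.3, 1.3, -1.0]
opening: 0.0384
```

>>> apply_moves([
  {"xyz": [-1, 0, 0.32], "turn": 0},
  {"xyz": [-1, 0, 0.32], "turn": 0},
])

```text
time: 15.6
tool_pos: [0.4735, -0.167, 0.0122]
tool_rot: [3.141, 0.306, 1.676]
contact_force: [-0.6, 2.2, 0.5]
opening: 0.0384
```

>>> apply_moves([
  {"xyz": [-1, 0, 0.32], "turn": 0},
  {"xyz": [-1, 0, 0.32], "turn": 0},
])

```text
time: 15.85
tool_pos: [0.4737, -0.1691, 0.0122]
tool_rot: [3.141, 0.306, 1.676]
contact_force: [-0.4, 1.7, -0.3]
opening: 0.0386
```

>>> apply_moves([
  {"xyz": [-1, 0, 0.32], "turn": 0},
  {"xyz": [-1, 0, 0.32], "turn": 0},
])

```text
time: 16.1
tool_pos: [0.4739, -0.1712, 0.0122]
tool_rot: [3.141, 0.306, 1.676]
contact_force: [-0.1, 1.5, 0.1]
opening: 0.0384
```

```bash
python3 mill.py "[.477,-.2055]"; python3 go.py; python3 -c "
import cv2,glob
f=lambda k:sorted(glob.glob(f'pics/{k}_*.png'),key=lambda s:int(s[7:-4]))[-1]
a=cv2.imread(f('s'))[190:290,320:440];b=cv2.imread(f('t'))[170:250,320:440]
cv2.imwrite('pics/v5.png',cv2.resize(cv2.vconcat([a,b]),None,fx=3.3,fy=3.3,interpolation=2))"
```

```text
scene mid col 364.6666666666667 pred 360.65067677980477 width [np.int64(32), np.int64(31), np.int64(31)] low row 260 pred 254.95143671774514
top max col,row 383 225 pred [376.55419215 217.21582636] min col 360 353.47893062314375
[[-0.1, 0.994, 0.032], [0.948, 0.105, -0.299], [-0.301, 0.0, -0.954]] [-0.326  0.574  1.929 -0.529  0.572  0.008] [ 0.4739 -0.1713  0.0122] 0.03857359257225401 16.2
```

View pics/v5.png

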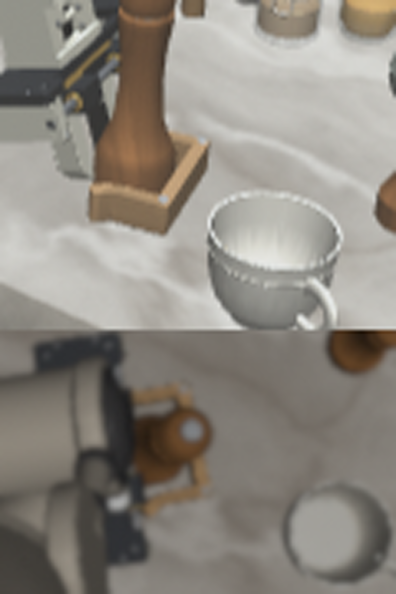

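The mill is inside the dock with a small gap to the back rail, and there's no force rise yet. I'll continue in 1 mm steps until the rail is felt.

>>> apply_moves([
  {"xyz": [-1, 0, 0.32], "turn": 0},
  {"xyz": [-1, 0, 0.32], "turn": 0},
])

```text
time: 16.45
tool_pos: [0.474, -0.173, 0.0121]
tool_rot: [3.141, 0.305, 1.676]
contact_force: [-0.3, 7.0, 2.3]
opening: 0.0387
```

>>> apply_moves([
  {"xyz": [-1, 0, 0.32], "turn": 0},
  {"xyz": [-1, 0, 0.32], "turn": 0},
])

```text
time: 16.7
tool_pos: [0.474, -0.1736, 0.0119]
tool_rot: [3.141, 0.304, 1.676]
contact_force: [-1.4, 18.1, 5.6]
opening: 0.0389
```

>>> apply_moves([
  {"xyz": [-1, 0, 0.32], "turn": 0},
  {"xyz": [0, 0, 0], "turn": 0},
])

```text
time: 16.95
tool_pos: [0.474, -0.1738, 0.0119]
tool_rot: [3.141, 0.303, 1.677]
contact_force: [-1.6, 19.7, 6.5]
opening: 0.0384
```

The force rose to about 20 N, so the mill is home. I'll back off along the same line, then look.

>>> apply_moves([
  {"xyz": [1, 0, -0.32], "turn": 0},
  {"xyz": [2, 0, -0.63], "turn": 0},
  {"xyz": [4, 0, -1.3], "turn": 0},
  {"xyz": [8, 0, -2.6], "turn": 0},
  {"xyz": [15, 0, -5], "turn": 0},
  {"xyz": [20, 0, -7], "turn": 0},
  {"xyz": [30, 0, -10], "turn": 0},
  {"xyz": [30, 0, -10], "turn": 0},
  {"xyz": [30, 0, -10], "turn": 0},
  {"xyz": [0, 0, 0], "turn": 0},
])

```text
time: 18.2
tool_pos: [0.4586, -0.0274, 0.0148]
tool_rot: [3.142, 0.306, 1.68]
contact_force: [0.9, -0.4, 0.3]
opening: 0.0386
```

```bash
python3 mill.py "[.478,-.207]"; python3 go.py; python3 -c "
import cv2,glob,pickle
from h import *
f=lambda k:sorted(glob.glob(f'pics/{k}_*.png'),key=lambda s:int(s[7:-4]))[-1]
d=pickle.load(open('c0.pkl','rb'))
S=cv2.imread(f('s'));T=cv2.imread(f('t'))
# ball position in top image
h=cv2.cvtColor(T[180:230,350:400],cv2.COLOR_BGR2HSV)
a=S[180:280,320:440];b=T[170:250,320:440]
cv2.imwrite('pics/v6.png',cv2.resize(cv2.vconcat([a,b]),None,fx=3.3,fy=3.3,interpolation=2))
for n,z in(('salt',[.571,-.393]),):
  pass
for n,(x0,y0,x1,y1) in dict(salt=(415,155,450,190),bowl=(250,135,290,170),cup=(400,210,450,250)).items():
  print(n,cv2.absdiff(T[y0:y1,x0:x1],d['top']['frame'][y0:y1,x0:x1]).mean().round(2))"
```

```text
scene mid col 363.1666666666667 pred 361.3459775543347 width [np.int64(29), np.int64(28), np.int64(28)] low row 260 pred 254.97675094037734
top max col,row 383 225 pred [377.06151257 216.87689525] min col 355 353.9743641937633
[[-0.102, 0.994, 0.032], [0.948, 0.107, -0.299], [-0.301, 0.0, -0.954]] [-0.023  0.55   1.973 -0.521  0.644  0.294] [ 0.4589 -0.0292  0.0148] 0.038426085666356594 18.3
salt 1.37
bowl 1.66
cup 1.59
```

View pics/v6.png

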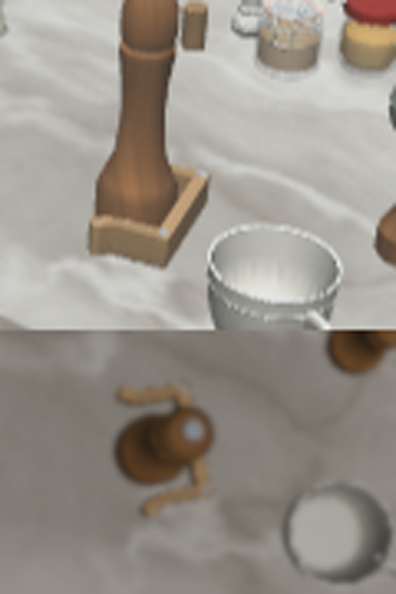

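The mill stands upright, clear of the fingers and centred between the rails, with its foot against the back rail. The bystanders are unchanged. I'm handing in.

```bash
python3 -c "
from cell import robot
print(robot.hand_in())"
```

```text
the job is handed in; nothing more can be done
None
```

I slid the pepper mill on its foot into the right-hand dock until it stopped against the back rail, then backed the fingers straight off and handed in. The hand-in reports no verdict. The job took about 18 s of the 58 s allowed.

- **Leaning the tool:** A vertical gripper would have hit the mill's waist before the fingers reached the foot, and the moves have no tilt command. I over-reached to -y over open floor, which left the tool leaning about 0.31 rad with its tips leading. I then pushed with both fingertips about 13–15 mm above the worktop.
- **Joint limit:** While over-reaching, joint 3 read 0.037 rad against its stated lower limit of 0.04. I backed away at once, and nothing flagged it.
- **Home against the rail:** The push force stayed at 1–3 N along the way and rose to about 20 N when the mill met the rail. The last picture shows the mill upright, centred to about 2 mm between the side rails.
- **Bystanders:** The image areas around the salt mill, sugar bowl and teacup are unchanged from the start apart from slight noise.
- **Weaker check:** Once the mill was in the dock, my numeric foot check no longer worked because the mill's colour merged with the dock's. The final fit therefore rests on the picture and the force rise. My estimate of the dock's origin was only good to about 3–4 mm.

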